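# Catch the incubation box's lid and lower it shut

## Robot

A 6-joint arm with a two-finger parallel gripper is mounted at the origin on the work surface. World frame = base frame: x ahead of the robot, y to its left, z up, the work surface at z = 0. Lengths are in mm, angles in rad, forces in N, time in s.
With the tool pointing down it reaches from about 350 to 950 mm from the base axis. Payload 17.4 kg.
Tool frame: the origin (TCP) lies where the fingers leave the gripper's body, on its centre line; the fingertips stand 84 mm ahead of it and the grasp point (between the pads) lies 65 mm ahead of it; z points along the fingers, y is the direction in which the jaws open and shut (so a half turn about z gives the same grasp; the last joint's range is limited). The gripper opens to 93 mm and grips with 3 to 60 N. Pads are 15 mm wide; open, the fingers measure 128 mm over their backs; the gripper's body (75 mm by 188 mm) begins 65 mm behind the grasp point.
Start: joints at [1.301, 0.116, 1.442, -0, 1.584, -0.038], TCP at [155.075, 656.951, 302.746] pointing down, gripper open.
Joint ranges: [-2.83, 2.83], [-0.83, 2.19], [0.07, 2.5], [-1.14, 4.28], [0.01, 3], [-2.97, 2.97]. Speed limits (rad/s): [1.89, 1.89, 2.22, 3.14, 3.14, 3.14].

## Interface

Orientations are given as a 3x3 rotation matrix whose columns are the frame's x, y, z axes.
In Python, from cell import manip, imaging gives the robot as it stands.
- The arm moves only by the tool carry_out, never from a script. Its argument "commands" is a list of rows, each a list of 3 entries, a list of its own where there are three numbers: the turn, a rotation vector about the tool's x, y, z in rad, then the shift along the tool's x, y, z in mm, then the opening, from -1 (shut) to 1 (fully open). A call has 1 to 8 rows; each row shifts and turns the commanded pose from where the row before left it, along the tool's axes as they then stand; what a row does not reach is not made up. A row lasts 1/8 s, in which the tool goes at most 62.5 mm and 10.7 degrees, less where a joint would pass 70% of its speed; a pose out of reach is approached as far as the arm can. A call with a gripper value outside its range is refused whole. The fingers move at their own pace and stop on an object; the grip force is fixed at half the most. Time passes only in rows, so rows that do not move let the fingers close. It gives the time, the measured TCP pose, the force and the opening at its end, in the units of the state.
- manip.state(): the state, without advancing time (a new reading comes with each control period).
- imaging.capture(name): name is "scene" or "top" or "wrist"; returns (picture, depth): 480x640x3 uint8, blue, green, red; 480x640 float32, mm along the optical axis (not along the pixel's ray), 0 where there is no reading.
- imaging.camera_model(name): a dict with "mtx" (3x3 intrinsics, pixels), "pose" (4x4, takes a point from camera to world coordinates). Camera axes: x right, y down, z forward; pixel columns grow to the right and rows downward; lengths in mm; the calibration is good to about 2 mm. A picture is of the moment at which its call begins: read the wrist's pose just before it. camera_model takes no time and is no camera call; for the wrist camera it gives the pose at the moment of the call.
- manip.sign_off(): hands the job in, once; it reports no verdict.
Trained networks look in the newest picture that a camera, given by its name, has taken for a name from the list of things; names that differ only in an ending like _2 or _b are one class to them, and where a whole thing is asked for, a point or a joint stands for the part that bears it (a point fixed in the world has none). Each returns a list of dicts, best first, with "score" (0 to 1); they miss things now and then, are a little off and sometimes report something else, mostly with a low value. They report only what shows in the picture. A call takes as long as a camera call.
- imaging.outline_of(camera, label): "region" (480x640 bool, what is visible of it) and "centre" ([row, column] in pixels, amid what is visible of it).
The state is a dict: "t": time; "joint_positions": joint angles; "joint_velocities": joint speeds; "effort": joint torques, N m; "tool_pos": TCP position; "tcp_rot": TCP orientation; "ft_force": force on the tool from outside, world axes, zero at the start; "moment": the same for the moment, N m; "gripper_width": opening from 0.0 (shut) to 1.0 (fully open).
Only numpy, scipy, OpenCV 4.12 (cv2) and the standard library are available. Lean on these libraries where they do the work, as an engineer would, in place of code of your own. Each camera call takes 0.05 s, during which the arm holds its last target.

## Task

The clear incubation box for the microscope stands open, its lid leaning back. Tip the lid forward with a fingertip, catch it from below on a finger as it falls, and lower it gently until it is fully shut, without letting it bang or gripping it. Leave the dish in the box and everything else on the bench where it is, and finish with the hand clear.

Things in the scene. Friction and masses are not known exactly. Their poses are not given: they have to be found in the camera images.
- box: the fixed incubation box: grey floor, clear acrylic walls, aluminium corner posts; 140 (x, front to back) x 150 (y) x 80 mm high, walls 6 mm, inner floor 12 mm above the table. Origin: centre of its underside, on the table; x points from its front to its hinge side, y to the left seen from the front, z up. The front faces the robot (turned up to 0.3 rad)
- hinge (a point): centre of the lid's hinge line, on the top of the box's back wall: 70 mm behind the box's origin (+x of the box) and 80 mm above the table; the hinge line runs along the box's y; same axes as the box
- lid (a joint): lid angle in rad: 0 shut (level on the walls), 1.57 upright, more than that leaning back, away from the robot; stop at 1.85. Starts between 1.60 and 1.70 and stays there by hinge friction. Pushed forward, it stays until somewhere between 1.42 and 1.30, then falls by itself, within a second or two, and bangs at some 1.5 to 3 rad/s if not caught. The edge of the tab moves on an arc of 180 mm radius. The lid weighs about 250 g (+-25 percent): some 1.5 N on a finger under the tab
- tab_edge (a point): middle of the free edge of the lid's pull tab, on the lid's underside (the side facing the box when shut); 180 mm from the hinge line, and 40 mm in front of the box's front wall at 80 mm above the table when shut. Axes of the lid: x from this edge to the hinge, z out of the lid's upper side. The tab is a black plate 80 mm wide (y), 6 mm thick, that stands out 40 mm over the box's front, so a finger below it can let the lid right down and then draw back towards the front
- lid_mid (a point): middle of the lid (black frame, clear pane), half way through its 6 mm thickness, 90 mm from the hinge line; the lid is 150 mm wide and 180 mm long with its tab; axes as for tab_edge
- dish_in: shut glass dish inside the box, 60 mm across, 14 mm high; origin at the centre of its underside; leave it
- dish_out: shut glass dish on the bench, 90 mm across, 18 mm high; origin under its centre; leave it
- vial: black bottle, 32 mm across, 75 mm high; origin under its centre; leave it
- objective: steel microscope objective standing on its thread, 32 mm across, 50 mm high; origin under its centre; leave it
- driver: screwdriver lying on the bench, about 160 mm long; leave it
- slidebox: grey flat slide box, 100 x 85 x 28 mm; origin under its centre; leave it
- beaker: glass beaker, 70 mm across, 85 mm high; origin under its centre; leave it

How it is judged:
By the outcome, as a careful person would: the job done as asked, in the order asked, and still so for the second after the job is handed in, with the robot touching nothing.
It also fails if it takes over 48 s, if anything falls off the work surface, if the arm or the gripper's body presses on something with over 40 N, if the wrist force passes 120 N, or if a joint passes its speed limit or range.

## Working session

There is one attempt and no reset: what is moved stays moved. The work goes in short steps, Python scripts to look and compute and a tool call to move; the robot and the scene stay as the last step left them, time stands still between calls to the robot, and variables do not carry over. Pictures are saved under pics/ and viewed, and the job is handed in when it is done.

Besides the shell and the picture viewer there is one more tool, called after "Emit:" as name([rows], argument=value, ...), one row to a line, values as JSON. carry_out: Moves the arm, as the interface text tells. Its arguments: {"type":"object","properties":{"commands":{"type":"array","items":{"type":"array"}}},"required":["commands"]}

```bash
ls; mkdir -p pics; python3 - <<'E'
from cell import manip, imaging
import cv2,numpy as np
s=manip.state(); print({k:np.round(v,3).tolist() for k,v in s.items()})
for n in ["scene","top"]:
    p,d=imaging.capture(n); cv2.imwrite(f"pics/{n}0.png",p); np.save(f"{n}0.npy",d)
    m=imaging.camera_model(n); print(n,np.round(m["mtx"],1).tolist(),np.round(m["pose"],3).tolist())
    for l in ["box","lid","dish_in","dish_out","vial","objective","driver","slidebox","beaker"]:
        for r in imaging.outline_of(n,l)[:2]:
            print(l,round(r["score"],2),np.round(r["centre"]).tolist(),int(r["region"].sum()))
E
```

```text
pics
{'t': 0.0, 'joint_positions': [1.301, 0.117, 1.442, 0.0, 1.584, -0.038], 'joint_velocities': [0.001, -0.0, -0.0, -0.0, -0.0, 0.0], 'effort': [-0.001, -72.125, -62.262, 0.078, 0.024, -0.0], 'tool_pos': [155.042, 656.866, 302.012], 'tcp_rot': [[-0.973, 0.23, -0.0], [0.23, 0.973, -0.001], [0.0, -0.001, -1.0]], 'ft_force': [0.566, -0.472, -0.115], 'moment': [0.034, 0.051, -0.047], 'gripper_width': 1.0}
scene [[590.7, 0.0, 314.3], [0.0, 590.7, 233.5], [0.0, 0.0, 1.0]] [[0.377, 0.628, -0.681, 1370.07], [0.926, -0.254, 0.278, -356.606], [0.001, -0.736, -0.677, 909.144], [0.0, 0.0, 0.0, 1.0]]
box 0.81 [277.0, 292.0] 7889
lid 0.89 [264.0, 299.0] 5107
dish_out 0.88 [193.0, 430.0] 833
dish_out 0.38 [247.0, 134.0] 401
vial 0.71 [264.0, 364.0] 381
objective 0.6 [306.0, 204.0] 328
driver 0.68 [246.0, 135.0] 453
driver 0.32 [340.0, 129.0] 2409
slidebox 0.73 [334.0, 132.0] 2313
beaker 0.86 [226.0, 515.0] 1411
top [[587.7, 0.0, 317.7], [0.0, 587.7, 242.5], [0.0, 0.0, 1.0]] [[0.015, -0.997, 0.076, 448.311], [-1.0, -0.016, -0.007, 4.23], [0.008, -0.076, -0.997, 1274.187], [0.0, 0.0, 0.0, 1.0]]
box 0.91 [191.0, 370.0] 6737
lid 0.79 [161.0, 379.0] 2153
lid 0.68 [210.0, 287.0] 222
dish_in 0.8 [202.0, 378.0] 622
dish_out 0.63 [294.0, 159.0] 1420
vial 0.51 [208.0, 285.0] 204
objective 0.59 [222.0, 444.0] 151
objective 0.3 [191.0, 370.0] 6690
driver 0.77 [332.0, 486.0] 596
driver 0.16 [191.0, 371.0] 6933
beaker 0.74 [187.0, 123.0] 1126
```

View pics/scene0.png

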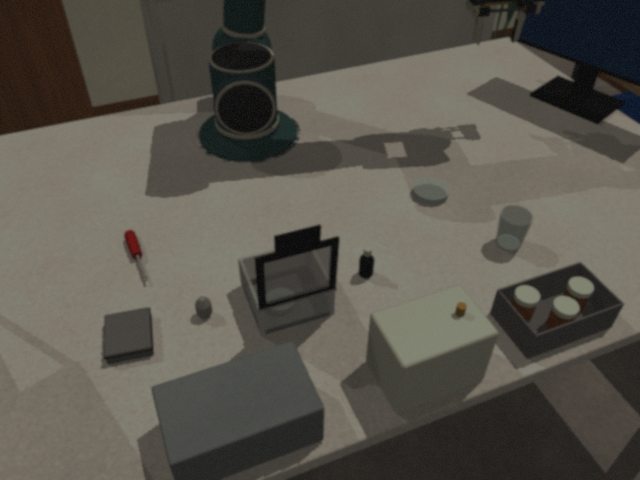

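View pics/top0.png

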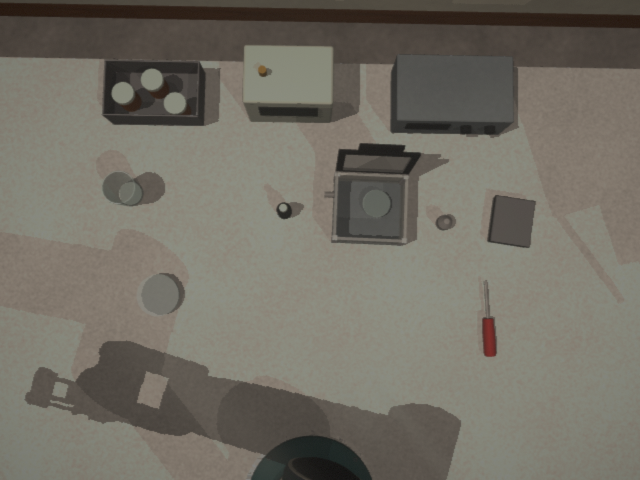

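```bash
cat > h.py <<'E'
import numpy as np
from cell import manip, imaging
def w2p(cam,P):
    m=imaging.camera_model(cam);P=np.atleast_2d(P)
    T=np.linalg.inv(m["pose"]);q=P@T[:3,:3].T+T[:3,3];uv=q@np.array(m["mtx"]).T
    return uv[:,:2]/uv[:,2:]
def ray(cam,uv,z):
    m=imaging.camera_model(cam);K=np.array(m["mtx"]);T=np.array(m["pose"])
    uv=np.atleast_2d(np.array(uv,float));d=np.c_[uv,np.ones(len(uv))]@np.linalg.inv(K).T@T[:3,:3].T
    s=(z-T[2,3])/d[:,2];return T[:3,3]+d*s[:,None]
def pts(cam,depth,mask):
    m=imaging.camera_model(cam);K=np.array(m["mtx"]);T=np.array(m["pose"])
    v,u=np.nonzero(mask&(depth>0));z=depth[v,u]
    c=np.c_[(u-K[0,2])/K[0,0]*z,(v-K[1,2])/K[1,1]*z,z];return c@T[:3,:3].T+T[:3,3],u,v
E
python3 - <<'E'
import cv2
p=cv2.imread("pics/top0.png")[135:255,315:445]; cv2.imwrite("pics/topz.png",cv2.resize(p,None,fx=5,fy=5,interpolation=cv2.INTER_CUBIC))
p=cv2.imread("pics/scene0.png")[220:335,225:385]; cv2.imwrite("pics/scenez.png",cv2.resize(p,None,fx=5,fy=5,interpolation=cv2.INTER_CUBIC))
E
```

```text
(no output)
```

View pics/topz.png

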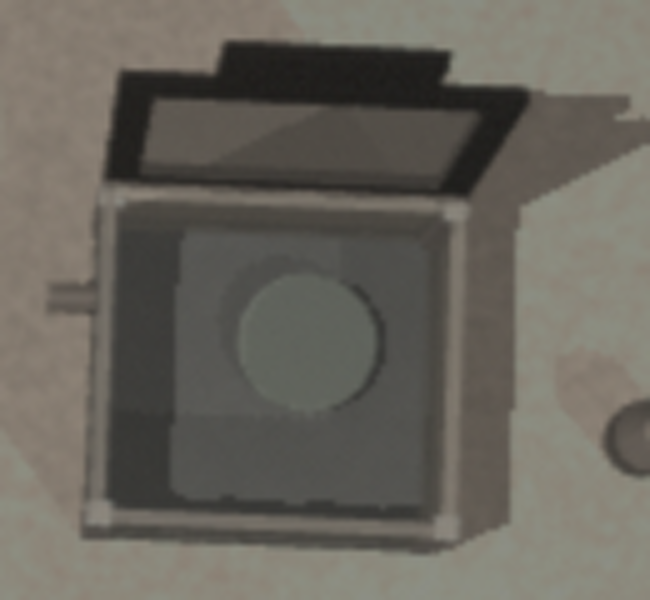

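View pics/scenez.png

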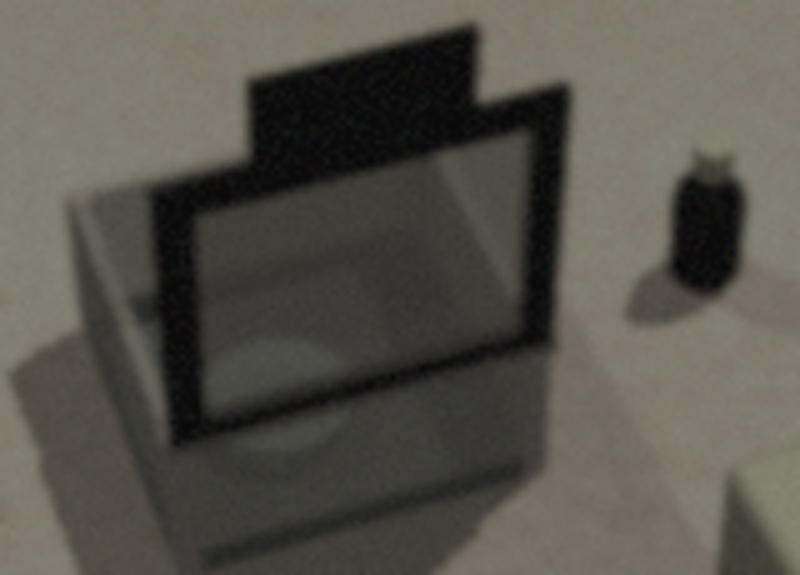

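```bash
python3 - <<'E'
from h import *
from scipy.optimize import least_squares
import cv2
z=np.array([[100,190],[467,203],[84,525],[459,540]],float)
uv=z/5+[315-.4,135-.4]
loc=np.array([[70,75,80],[70,-75,80],[-70,75,80],[-70,-75,80.]])
def tf(p,L):
    c,s=np.cos(p[2]),np.sin(p[2]);return L@np.array([[c,-s,0],[s,c,0],[0,0,1]]).T+[p[0],p[1],0]
print(ray("top",uv,80).round(1))
f=lambda p:(w2p("top",tf(p,loc))-uv).ravel()
r=least_squares(f,[500,-80,0]);p=r.x;print(p,r.fun.round(2))
# lid from depth
def lidpt(th,a,y,o=0): # along lid from hinge dist a, offset o upper side
    return [70-a*np.cos(th)+o*np.sin(th)*1,y,80+a*np.sin(th)+o*np.cos(th)]
d=np.load("top0.npy")
for th in np.arange(1.55,1.76,.05):
    L=np.array([lidpt(th,180,40),lidpt(th,180,-40),lidpt(th,140,75),lidpt(th,140,-75)])
    print(round(th,2),((w2p("top",tf(p,L))-[314.6,134.6])*5).round().tolist(),((w2p("scene",tf(p,L))-[224.6,219.6])*5).round().tolist())
print(((w2p("scene",tf(p,loc))-[224.6,219.6])*5).round().tolist())
img=cv2.imread("pics/top0.png")
ins=imaging.capture("top");
for n in ["top","scene"]:
    pic,dd=imaging.capture(n)
    for l in ["lid"]:
        r=imaging.outline_of(n,l)
        if r:
            P,u,v=pts(n,dd,cv2.erode(r[0]["region"].astype(np.uint8),np.ones((2,2))).astype(bool))
            q=P-[p[0],p[1],0];c,s=np.cos(p[2]),np.sin(p[2]);q=np.c_[q[:,0]*c+q[:,1]*s,-q[:,0]*s+q[:,1]*c,q[:,2]]
            k=(q[:,2]>130)&(q[:,2]<270);print(n,k.sum(),np.percentile(q,[2,50,98],axis=0).round().tolist())
            a=np.arctan2(q[k,2]-80,70-q[k,0]);print("th",np.percentile(a,[10,25,50,75,90]).round(3))
E
```

```text
[[ 684.5  -37.    80. ]
 [ 681.6 -188.2   80. ]
 [ 546.1  -32.3   80. ]
 [ 542.4 -185.4   80. ]]
[ 6.13665132e+02 -1.10707844e+02 -2.44366595e-02] [ 0.21 -0.46 -0.39 -0.11  0.86  0.32 -0.69  0.26]
1.55 [[220.0, 102.0], [448.0, 111.0], [115.0, 120.0], [527.0, 137.0]] [[457.0, -13.0], [229.0, 44.0], [552.0, 52.0], [135.0, 159.0]]
1.6 [[221.0, 77.0], [448.0, 86.0], [116.0, 101.0], [527.0, 118.0]] [[467.0, 4.0], [237.0, 61.0], [560.0, 65.0], [141.0, 173.0]]
1.65 [[221.0, 52.0], [449.0, 61.0], [117.0, 83.0], [527.0, 100.0]] [[477.0, 22.0], [246.0, 80.0], [567.0, 79.0], [147.0, 188.0]]
1.7 [[222.0, 27.0], [449.0, 37.0], [117.0, 64.0], [528.0, 81.0]] [[486.0, 41.0], [255.0, 100.0], [575.0, 93.0], [154.0, 203.0]]
1.75 [[223.0, 3.0], [449.0, 13.0], [118.0, 46.0], [528.0, 63.0]] [[496.0, 61.0], [263.0, 121.0], [583.0, 109.0], [160.0, 220.0]]
[[546.0, 331.0], [165.0, 439.0], [417.0, 94.0], [63.0, 185.0]]
top 1458 [[72.0, -71.0, 90.0], [78.0, -1.0, 177.0], [84.0, 69.0, 260.0]]
th [1.639 1.642 1.646 1.652 1.66 ]
scene 3598 [[77.0, -71.0, 85.0], [83.0, -1.0, 169.0], [89.0, 71.0, 256.0]]
th [1.674 1.682 1.698 1.721 1.748]
```

Emit:
carry_out([
  [[0,0,0.084],[-52,-15,-6],1],
  [[0,0,0.084],[-52,-15,-6],1],
  [[0,0,0.084],[-52,-15,-6],1],
  [[0,0,0.084],[-52,-15,-6],1],
  [[0,0,0.084],[-52,-15,-6],1],
  [[0,0,0.084],[-52,-15,-6],1],
  [[0,0,0.084],[-52,-15,-6],1],
  [[0,0,0.084],[-52,-15,-6],1],
])

```text
t: 2.25
tool_pos: [449.9, 348.5, 351.0]
tcp_rot: [[-0.616, 0.787, 0.0], [0.787, 0.616, 0.0], [-0.0, 0.0, -1.0]]
ft_force: [-0.0, 0.2, -0.1]
gripper_width: 0.998
```

Emit:
carry_out([
  [[0,0,0.086],[-46.7,-32.7,-6],1],
  [[0,0,0.086],[-49,-29,-6],1],
  [[0,0,0.086],[-51.4,-24.5,-6],1],
  [[0,0,0.086],[-53.3,-20,-6],1],
  [[0,0,0.086],[-54.8,-15.5,-6],1],
  [[0,0,0.086],[-56,-10.8,-6],1],
  [[0,0,0.086],[-56.7,-6,-6],1],
  [[0,0,0.086],[-57,-1,-6],1],
])

```text
t: 3.25
tool_pos: [470.9, -107.0, 399.3]
tcp_rot: [[0.024, 1.0, 0.001], [1.0, -0.024, -0.0], [-0.0, 0.001, -1.0]]
ft_force: [0.7, 0.3, 1.3]
gripper_width: 0.999
```

```bash
python3 - <<'E'
from h import *
s=manip.state(); print({k:np.round(v,4).tolist() for k,v in s.items()})
E
```

```text
{'t': 3.25, 'joint_positions': [-0.2763, -0.3143, 1.6862, 0.0001, 1.7688, -0.2524], 'joint_velocities': [-0.9222, 0.2327, -0.2507, -0.0013, 0.0207, -0.2321], 'effort': [11.1758, -41.5608, -59.9634, -0.05, 0.2694, 0.5665], 'tool_pos': [470.9217, -107.0077, 399.2703], 'tcp_rot': [[0.0239, 0.9997, 0.0009], [0.9997, -0.0239, -0.0002], [-0.0002, 0.0009, -1.0]], 'ft_force': [0.7012, 0.2699, 1.2555], 'moment': [-0.1056, 0.0202, -0.0502], 'gripper_width': 0.9993}
```

Emit:
carry_out([
  [[-0.16,0,0],[0,0,0],1],
  [[-0.16,0,0],[0,0,0],1],
  [[-0.16,0,0],[0,0,0],1],
  [[0,0,0],[0,0,0],1],
])

```text
t: 3.75
tool_pos: [470.2, -105.2, 399.0]
tcp_rot: [[0.022, 0.887, 0.462], [1.0, -0.019, -0.01], [-0.0, 0.462, -0.887]]
ft_force: [-0.7, -0.8, -0.0]
gripper_width: 1.0
```

```bash
python3 - <<'E'
from h import *
s=manip.state(); print({k:np.round(v,4).tolist() for k,v in s.items()})
E
```

```text
{'t': 3.75, 'joint_positions': [-0.3383, -0.549, 1.8889, 0.1479, 1.3441, -0.3163], 'joint_velocities': [0.0141, 0.0545, -0.048, -0.0322, 0.0798, 0.0183], 'effort': [-0.8541, -23.3651, -61.6022, 1.5234, -4.0296, -0.4063], 'tool_pos': [470.2218, -105.1807, 398.9695], 'tcp_rot': [[0.0218, 0.8865, 0.4622], [0.9998, -0.0192, -0.0104], [-0.0004, 0.4623, -0.8867]], 'ft_force': [-0.6924, -0.7888, -0.0092], 'moment': [-0.0648, 0.3069, 0.0138], 'gripper_width': 1.0003}
```

```bash
cat > kin.py <<'E'
import numpy as np
from scipy.spatial.transform import Rotation as Ro
from scipy.optimize import least_squares
D=[([1.301,.116,1.442,0,1.584,-.038],[155.075,656.951,302.746],[[-0.973, 0.23, -0.0], [0.23, 0.973, -0.001], [0.0, -0.001, -1.0]]),
([-0.2763, -0.3143, 1.6862, 0.0001, 1.7688, -0.2524],[470.9217, -107.0077, 399.2703],[[0.0239, 0.9997, 0.0009], [0.9997, -0.0239, -0.0002], [-0.0002, 0.0009, -1.0]]),
([-0.3383, -0.549, 1.8889, 0.1479, 1.3441, -0.3163],[470.2218, -105.1807, 398.9695],[[0.0218, 0.8865, 0.4622], [0.9998, -0.0192, -0.0104], [-0.0004, 0.4623, -0.8867]])]
def rot(q,g): return Ro.from_euler('ZYZYZ',[q[0],q[1]+q[2],q[3],q[4],q[5]+g])
def fk(q,p):
    a,L2,L3,h,d,y0,g=p
    R=rot(q,g);s=q[1]+q[2]
    w=np.array([a+L2*np.sin(q[1])+L3*np.sin(s),y0,h+L2*np.cos(q[1])+L3*np.cos(s)])
    return Ro.from_euler('z',q[0]).apply(w)+R.apply([0,0,d]),R
def res(p):
    o=[]
    for q,t,M in D:
        x,R=fk(q,p);o+=list(x-t)+list(100*(R.as_matrix()-np.array(M)).ravel())
    return np.array(o)
best=min((least_squares(res,[0,424,620,150,280,26,g]) for g in (0,1.57,-1.57,3.14)),key=lambda r:r.cost)
P=best.x
lo=np.array([-2.83,-.83,.07,-1.14,.01,-2.97]);hi=np.array([2.83,2.19,2.5,4.28,3,2.97])
def ik(x,M,q0):
    f=lambda q:np.r_[(fk(q,P)[0]-x)/10,(fk(q,P)[1].inv()*Ro.from_matrix(M)).as_rotvec()*10]
    r=least_squares(f,np.clip(q0,lo+1e-3,hi-1e-3),bounds=(lo,hi));return r.x,r.cost
E
python3 -c "
from kin import *
print(P.round(2),best.cost);print(res(P).round(2))"
```

```text
Traceback (most recent call last):
  File "kin.py", line 18, in <module>
    best=min((least_squares(res,[0,424,620,150,280,26,g]) for g in (0,1.57,-1.57,3.14)),key=lambda r:r.cost)
  File "kin.py", line 18, in <genexpr>
    best=min((least_squares(res,[0,424,620,150,280,26,g]) for g in (0,1.57,-1.57,3.14)),key=lambda r:r.cost)
              ~~~~~~~~~~~~~^^^^^^^^^^^^^^^^^^^^^^^^^^^^^^
  File "kin.py", line 16, in res
    x,R=fk(q,p);o+=list(x-t)+list(100*(R.as_matrix()-np.array(M)).ravel())
        ~~^^^^^
  File "kin.py", line 10, in fk
    R=rot(q,g);s=q[1]+q[2]
  File "kin.py", line 7, in rot
    def rot(q,g): return Ro.from_euler('ZYZYZ',[q[0],q[1]+q[2],q[3],q[4],q[5]+g])
                         ~~~~~~~~~~~~~^^^^^^^^^^^^^^^^^^^^^^^^^^^^^^^^^^^^^^^^^^^
  File "scipy/spatial/transform/_rotation.pyx", line 1413, in scipy.spatial.transform._rotation.Rotation.from_euler
ValueError: Expected axis specification to be a non-empty string of upto 3 characters, got ZYZYZ
```

```bash
sed -i "s/^def rot.*/def rot(q,g): return Ro.from_euler('ZY',[q[0],q[1]+q[2]])*Ro.from_euler('ZYZ',[q[3],q[4],q[5]+g])/" kin.py
python3 -W ignore -c "
from kin import *
print(P.round(2),best.cost);print(res(P).round(2))"
```

```text
[ 10.63 425.95 614.92  80.5  208.59  26.01   1.57] 1.183673055810581
[-0.31  0.29  0.13 -0.02 -0.02 -0.01 -0.02  0.02  0.06  0.    0.06  0.
 -0.17  0.58 -0.77  0.01  0.   -0.    0.   -0.01  0.01  0.01 -0.    0.
 -0.18 -0.87  0.64  0.01  0.01 -0.01 -0.   -0.01  0.    0.01 -0.01 -0.01]
```

```bash
cat > plan.py <<'E'
from kin import *
B=np.array([613.7,-110.7]);yaw=-.0244
bx=np.array([np.cos(yaw),np.sin(yaw),0]);by=np.array([-np.sin(yaw),np.cos(yaw),0]);bz=np.array([0,0,1.])
H=np.array([B[0],B[1],80])+70*bx
def pose(psi,phi,e=25,r=180,n_off=0,u_off=0):
    u=np.cos(phi)*bx-np.sin(phi)*bz;n=np.sin(phi)*bx+np.cos(phi)*bz
    x=H+r*(-np.cos(psi)*bx+np.sin(psi)*bz)-(84-e)*u+n_off*n+u_off*u
    return x,np.c_[by,n,u]
if __name__=="__main__":
    import sys
    np.set_printoptions(precision=2,suppress=True)
    q=np.array(D[2][0])
    for off in (-120,-60,0):
        x,M=pose(1.64,1.2,u_off=off);q,c=ik(x,M,q);print("in",off,x,q,round(c,5))
    for psi in np.arange(1.6,-.11,-.1):
        phi=np.interp(psi,[0,1.2],[.45,1.2]);x,M=pose(psi,phi);q,c=ik(x,M,q);print(round(psi,2),round(phi,2),x,q,round(c,5))
    for off in (-30,-60,-90):
        x,M=pose(-.05,.45,u_off=off);q,c=ik(x,M,q);print("out",off,x,q,round(c,5))
E
python3 -W ignore plan.py
python3 - <<'E'
from h import *
d=np.load("top0.npy");m=np.zeros_like(d,bool)
for (a,b,c,e) in [(55,135,390,516),(44,122,243,335)]:
    k=m.copy();k[a:b,c:e]=1;P,_,_=pts("top",d,k);P=P[P[:,2]>30];print(np.percentile(P,[1,50,99],axis=0).round())
E
```

```text
in -120 [ 631.28 -111.13  426.4 ] [-0.24 -0.11  1.49  0.08  1.4  -0.22] 0.0
in -60 [ 653.01 -111.66  370.48] [-0.23 -0.08  1.56  0.08  1.31 -0.21] 0.0
in 0 [ 674.75 -112.19  314.56] [-0.22 -0.04  1.61  0.08  1.21 -0.21] 0.0
1.6 1.2 [ 667.56 -112.01  314.91] [-0.23 -0.06  1.62  0.08  1.21 -0.22] 0.0
1.5 1.2 [ 649.58 -111.58  314.54] [-0.23 -0.1   1.66  0.08  1.22 -0.22] 0.0
1.4 1.2 [ 631.72 -111.14  312.37] [-0.24 -0.14  1.7   0.08  1.22 -0.23] 0.0
1.3 1.2 [ 614.17 -110.71  308.43] [-0.25 -0.18  1.75  0.09  1.21 -0.24] 0.0
1.2 1.2 [ 597.1  -110.29  302.76] [-0.25 -0.22  1.79  0.09  1.21 -0.25] 0.0
1.1 1.14 [ 577.29 -109.81  293.96] [-0.27 -0.3   1.88  0.11  1.14 -0.27] 0.0
1.0 1.07 [ 558.39 -109.35  283.36] [-0.28 -0.37  1.96  0.14  1.08 -0.3 ] 0.0
0.9 1.01 [ 540.58 -108.92  271.04] [-0.3  -0.44  2.04  0.17  1.01 -0.33] 0.0
0.8 0.95 [ 524.   -108.51  257.12] [-0.32 -0.51  2.13  0.21  0.94 -0.37] 0.0
0.7 0.89 [ 508.81 -108.14  241.71] [-0.34 -0.58  2.21  0.26  0.87 -0.41] 0.0
0.6 0.82 [ 495.14 -107.81  224.97] [-0.36 -0.65  2.29  0.31  0.81 -0.47] 0.0
0.5 0.76 [ 483.11 -107.51  207.05]
[... 187 characters left out ...]
.7 ] 0.02174
0.2 0.57 [ 457.82 -106.9   147.85] [-0.44 -0.76  2.5   0.58  0.67 -0.75] 1.10355
0.1 0.51 [ 453.23 -106.78  126.9 ] [-0.46 -0.72  2.5   0.63  0.71 -0.83] 3.57026
-0.0 0.45 [ 450.62 -106.72  105.66] [-0.48 -0.67  2.5   0.71  0.73 -0.93] 7.02844
-0.1 0.45 [ 451.52 -106.74   87.69] [-0.49 -0.62  2.5   0.73  0.73 -0.98] 8.29318
out -30 [ 423.84 -106.07  109.72] [-0.53 -0.72  2.5   0.65  0.87 -0.9 ] 10.58302
out -60 [ 396.84 -105.41  122.76] [-0.57 -0.79  2.5   0.61  0.99 -0.87] 13.43649
out -90 [ 369.83 -104.75  135.81] [-0.64 -0.83  2.5   0.65  1.14 -0.94] 16.29011
[[ 780. -395.   38.]
 [ 848. -275.  104.]
 [ 926. -159.  110.]]
[[806. -27.  36.]
 [853.  60. 139.]
 [927. 148. 152.]]
```

```bash
python3 -W ignore - <<'E'
from plan import *
np.set_printoptions(precision=2,suppress=True)
q0=np.array([-0.4,-0.76,2.4,.4,.7,-.6])
for e in (15,25):
  for psi,off in [(.1,0),(0,0),(-.08,0),(-.08,-40),(-.08,-70)]:
    print(e,psi,off,[(round(phi,2),round(min((ik(*pose(psi,phi,e=e,n_off=14,u_off=off),qq)[1] for qq in (q0,q0*[1,1,1,-1,1,1])),key=float),3)) for phi in (.5,.6,.7,.75,.8,.85,.9,1.0)])
E
```

```text
15 0.1 0 [(0.5, np.float64(3.073)), (0.6, np.float64(0.888)), (0.7, np.float64(0.015)), (0.75, np.float64(0.0)), (0.8, np.float64(0.0)), (0.85, np.float64(0.0)), (0.9, np.float64(0.0)), (1.0, np.float64(0.0))]
15 0 0 [(0.5, np.float64(4.293)), (0.6, np.float64(1.606)), (0.7, np.float64(0.202)), (0.75, np.float64(0.001)), (0.8, np.float64(0.0)), (0.85, np.float64(0.0)), (0.9, np.float64(0.0)), (1.0, np.float64(0.0))]
15 -0.08 0 [(0.5, np.float64(5.204)), (0.6, np.float64(2.196)), (0.7, np.float64(0.445)), (0.75, np.float64(0.065)), (0.8, np.float64(0.0)), (0.85, np.float64(0.0)), (0.9, np.float64(0.0)), (1.0, np.float64(0.0))]
15 -0.08 -40 [(0.5, np.float64(7.946)), (0.6, np.float64(3.638)), (0.7, np.float64(0.956)), (0.75, np.float64(0.259)), (0.8, np.float64(0.001)), (0.85, np.float64(0.0)), (0.9, np.float64(0.0)), (1.0, np.float64(0.0))]
15 -0.08 -70 [(0.5, np.float64(10.119)), (0.6, np.float64(5.498)), (0.7, np.float64(2.581)), (0.75, np.float64(1.431)), (0.8, np.float64(0.579)), (0.85, np.float64(0.093)), (0.9, np.float64(0.0)), (1.0, np.float64(0.0))]
25 0.1 0 [(0.5, np.float64(
[... 338 characters left out ...]
0)), (0.9, np.float64(0.0)), (1.0, np.float64(0.0))]
25 -0.08 0 [(0.5, np.float64(4.522)), (0.6, np.float64(1.834)), (0.7, np.float64(0.322)), (0.75, np.float64(0.029)), (0.8, np.float64(0.0)), (0.85, np.float64(0.0)), (0.9, np.float64(0.0)), (1.0, np.float64(0.0))]
25 -0.08 -40 [(0.5, np.float64(7.269)), (0.6, np.float64(3.288)), (0.7, np.float64(0.833)), (0.75, np.float64(0.21)), (0.8, np.float64(0.0)), (0.85, np.float64(0.0)), (0.9, np.float64(0.0)), (1.0, np.float64(0.0))]
25 -0.08 -70 [(0.5, np.float64(9.259)), (0.6, np.float64(4.538)), (0.7, np.float64(1.76)), (0.75, np.float64(0.855)), (0.8, np.float64(0.248)), (0.85, np.float64(0.003)), (0.9, np.float64(0.0)), (1.0, np.float64(0.0))]
```

```bash
cat > rows.py <<'E'
from plan import *
from cell import manip
def delta(x,M,N):
    s=manip.state();R=np.array(s["tcp_rot"]);t=np.array(s["tool_pos"])
    rv=Ro.from_matrix(R.T@M).as_rotvec();d=R.T@(x-t)
    print("t",s["t"],"at",t.round(1),"goal",np.round(x,1),"N",N,"turn/row",(rv/N).round(4),"shift/row(tool now)",(d/N).round(2),"tot",d.round(1))
    q,c=ik(x,M,np.array(s["joint_positions"]));print(" ik",q.round(2),round(c,4))
E
python3 -W ignore - <<'E'
from rows import *
x,M=pose(1.64,1.2,e=18,u_off=-70);delta(x,M,8)
E
```

```text
t 3.75 at [ 470.2 -105.2  399. ] goal [ 646.9 -111.5  386.3] N 8 turn/row [ 0.0137 -0.0001  0.0003] shift/row(tool now) [-0.31 18.86 11.61] tot [ -2.5 150.9  92.9]
 ik [-0.23 -0.09  1.54  0.08  1.33 -0.21] 0.0
```

Emit:
carry_out([
  [[0.0137,0,0],[0,19,11.6],-0.14],
  [[0.0137,0,0],[0,19,11.6],-0.14],
  [[0.0137,0,0],[-0.5,19,11.6],-0.14],
  [[0.0137,0,0],[-0.5,19,11.6],-0.14],
  [[0.0137,0,0],[-0.5,19,11.6],-0.14],
  [[0.0137,0,0],[-0.5,19,11.6],-0.14],
  [[0.0137,0,0],[-0.5,19,11.6],-0.14],
  [[0.0137,0,0],[0,18,11.6],-0.14],
])

```text
t: 4.75
tool_pos: [648.3, -111.2, 377.0]
tcp_rot: [[0.021, 0.934, 0.357], [1.0, -0.019, -0.008], [-0.0, 0.357, -0.934]]
ft_force: [0.5, -0.1, 0.4]
gripper_width: 0.429
```

```bash
python3 -W ignore - <<'E'
from rows import *
from cell import imaging
import cv2
print(manip.state()["gripper_width"],np.round(manip.state()["ft_force"],2))
x,M=pose(1.64,1.2,e=18,u_off=0);delta(x,M,8)
p,d=imaging.capture("scene");cv2.imwrite("pics/s1.png",p);np.save("s1.npy",d)
p,d=imaging.capture("wrist");cv2.imwrite("pics/w1.png",p)
E
```

```text
0.42902739144246965 [ 0.45 -0.08  0.45]
t 4.75 at [ 648.3 -111.2  377. ] goal [ 672.2 -112.1  321.1] N 8 turn/row [-0.0007 -0.0001  0.0004] shift/row(tool now) [-0.05  0.3   7.6 ] tot [-0.4  2.4 60.8]
 ik [-0.23 -0.05  1.6   0.08  1.22 -0.21] 0.0
```

View pics/s1.png

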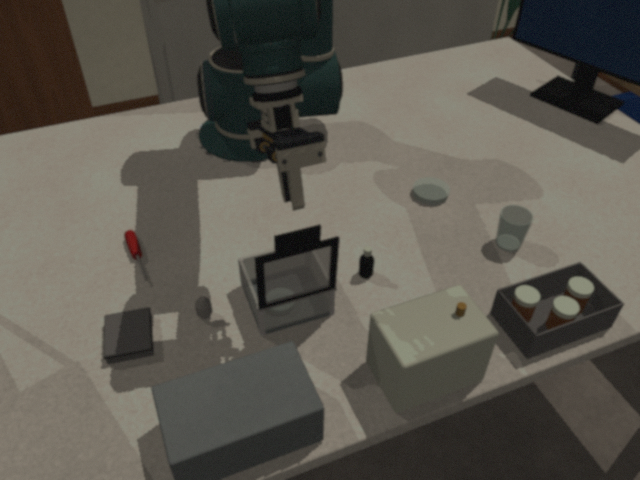

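View pics/w1.png

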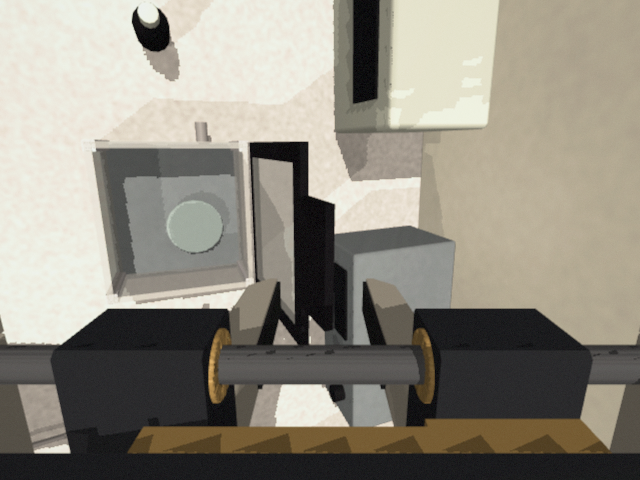

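Emit:
carry_out([
  [[0,0,0],[0,0.3,8],-0.14],
  [[0,0,0],[0,0.3,8],-0.14],
  [[0,0,0],[0,0.3,8],-0.14],
  [[0,0,0],[0,0.3,8],-0.14],
  [[0,0,0],[0,0.3,8],-0.14],
  [[0,0,0],[0,0.3,8],-0.14],
  [[0,0,0],[0,0.3,8],-0.14],
  [[0,0,0],[0,0.3,5],-0.14],
])

```text
t: 5.85
tool_pos: [671.6, -111.8, 321.1]
tcp_rot: [[0.021, 0.932, 0.361], [1.0, -0.02, -0.007], [0.0, 0.362, -0.932]]
ft_force: [-0.1, -0.9, 0.6]
gripper_width: 0.43
```

```bash
cat > look.py <<'E'
import sys,cv2
from rows import *
from cell import imaging
def look(tag):
    s=manip.state();print("grip",round(s["gripper_width"],3),"F",np.round(s["ft_force"],2))
    p,d=imaging.capture("scene");cv2.imwrite(f"pics/s{tag}.png",cv2.resize(p[140:350,190:430],None,fx=2.5,fy=2.5,interpolation=cv2.INTER_CUBIC))
    w,_=imaging.capture("wrist");cv2.imwrite(f"pics/w{tag}.png",w)
    c=np.zeros((525,700+600,3),np.uint8)
    a=cv2.resize(p[140:350,210:430],(440,420));b=cv2.resize(w,(360,270));o=np.zeros((420,800,3),np.uint8);o[:,:440]=a;o[:270,440:]=b
    cv2.imwrite(f"pics/b{tag}.png",o)
E
python3 -W ignore - <<'E'
from look import *
look("2")
for psi in (1.5,1.3,1.2):
  x,M=pose(psi,1.2,e=18);delta(x,M,8)
E
```

```text
grip 0.43 F [-0.12 -0.89  0.58]
t 5.95 at [ 671.5 -111.8  321. ] goal [ 647.  -111.5  321.1] N 8 turn/row [-0.0002 -0.0002  0.0004] shift/row(tool now) [-0.03 -2.85 -1.11] tot [ -0.2 -22.8  -8.9]
 ik [-0.23 -0.1   1.66  0.08  1.23 -0.22] 0.0
t 5.95 at [ 671.5 -111.8  321. ] goal [ 611.6 -110.6  315. ] N 8 turn/row [-0.0002 -0.0002  0.0004] shift/row(tool now) [-0.01 -7.26 -2.  ] tot [ -0.1 -58.1 -16. ]
 ik [-0.25 -0.19  1.74  0.09  1.23 -0.24] 0.0
t 5.95 at [ 671.5 -111.8  321. ] goal [ 594.6 -110.2  309.3] N 8 turn/row [-0.0002 -0.0002  0.0004] shift/row(tool now) [-0.   -9.5  -2.11] tot [ -0.  -76.  -16.9]
 ik [-0.25 -0.23  1.78  0.09  1.22 -0.25] 0.0
```

View pics/b2.png

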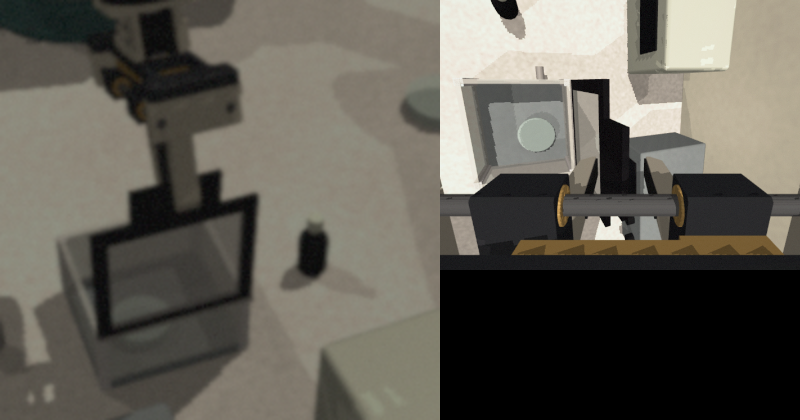

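Emit:
carry_out([
  [[0,0,0],[0,-5.7,-2.2],-0.14],
  [[0,0,0],[0,-5.7,-2.2],-0.14],
  [[0,0,0],[0,-5.7,-2.2],-0.14],
  [[0,0,0],[0,-5.7,-2.2],-0.14],
  [[0,0,0],[0,-4.4,-1],-0.14],
  [[0,0,0],[0,-4.4,-1],-0.14],
  [[0,0,0],[0,-4.4,-1],-0.14],
  [[0,0,0],[0,-4.4,-1],-0.14],
])

```text
t: 6.95
tool_pos: [628.9, -110.9, 319.0]
tcp_rot: [[0.021, 0.932, 0.362], [1.0, -0.02, -0.008], [-0.0, 0.362, -0.932]]
ft_force: [1.0, -0.4, -0.6]
gripper_width: 0.43
```

```bash
cat >> look.py <<'E'
def lidang():
    # fit from scene camera depth: black lid's upper side
    p,d=imaging.capture("scene");r=imaging.outline_of("scene","lid")
    from h import pts
    if not r: print("no lid");return
    P,u,v=pts("scene",d,cv2.erode(r[0]["region"].astype(np.uint8),np.ones((3,3))).astype(bool))
    q=P-H;a=q@bx;z=q[:,2];y=q@by
    k=(abs(y)>25)&(abs(y)<75)&(np.hypot(a,z)>40)&(np.hypot(a,z)<150);a=a[k];z=z[k]
    th=np.arctan2(z,-a);rr=np.hypot(a,z);print("lid",r[0]["score"],k.sum(),"th",np.percentile(th-0*rr+6/np.maximum(rr,1)*-1,[25,50,75]).round(3))
E
python3 -W ignore - <<'E'
from look import *
look("3");lidang()
for psi in (1.4,1.3,1.2):
  x,M=pose(psi,1.2,e=18);delta(x,M,8)
E
```

```text
grip 0.43 F [ 1.02 -0.41 -0.62]
lid 0.89 2351 th [1.47  1.48  1.492]
t 7.15 at [ 629.1 -111.   319.1] goal [ 629.2 -111.1  318.9] N 8 turn/row [-0.0001 -0.0002  0.0004] shift/row(tool now) [-0.01  0.    0.02] tot [-0.1  0.   0.2]
 ik [-0.24 -0.15  1.7   0.08  1.23 -0.23] 0.0
t 7.15 at [ 629.1 -111.   319.1] goal [ 611.6 -110.6  315. ] N 8 turn/row [-0.0001 -0.0002  0.0004] shift/row(tool now) [-0.01 -2.22 -0.31] tot [ -0.  -17.8  -2.5]
 ik [-0.25 -0.19  1.74  0.09  1.23 -0.24] 0.0
t 7.15 at [ 629.1 -111.   319.1] goal [ 594.6 -110.2  309.3] N 8 turn/row [-0.0001 -0.0002  0.0004] shift/row(tool now) [ 0.   -4.47 -0.43] tot [  0.  -35.8  -3.4]
 ik [-0.25 -0.23  1.78  0.09  1.22 -0.25] 0.0
```

View pics/b3.png

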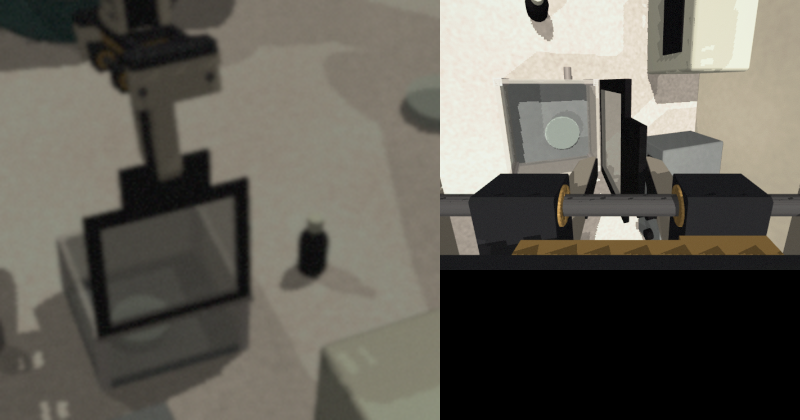

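Emit:
carry_out([
  [[0,0,0],[0,-4.5,-0.5],-0.14],
  [[0,0,0],[0,-4.5,-0.5],-0.14],
  [[0,0,0],[0,-4.5,-0.5],-0.14],
  [[0,0,0],[0,-4.5,-0.5],-0.14],
  [[0,0,0],[0,-4.5,-0.4],-0.14],
  [[0,0,0],[0,-4.5,-0.4],-0.14],
  [[0,0,0],[0,-4.5,-0.3],-0.14],
  [[0,0,0],[0,-4.5,-0.3],-0.14],
])

```text
t: 8.15
tool_pos: [594.1, -110.2, 309.1]
tcp_rot: [[0.021, 0.932, 0.362], [1.0, -0.02, -0.008], [-0.0, 0.362, -0.932]]
ft_force: [-0.3, -0.1, -0.0]
gripper_width: 0.429
```

```bash
python3 -W ignore - <<'E'
from look import *
look("4");lidang()
for psi in (1.2,1.1,1.0):
  phi=np.interp(psi,[.1,1.2],[.87,1.2])
  x,M=pose(psi,phi,e=18);delta(x,M,4)
E
```

```text
grip 0.429 F [-0.32 -0.06 -0.04]
lid 0.74 2722 th [1.243 1.256 1.27 ]
t 8.35 at [ 594.3 -110.2  309.3] goal [ 594.6 -110.2  309.3] N 4 turn/row [-0.0001 -0.0003  0.0008] shift/row(tool now) [0.   0.05 0.02] tot [0.  0.2 0.1]
 ik [-0.25 -0.23  1.78  0.09  1.22 -0.25] 0.0
t 8.35 at [ 594.3 -110.2  309.3] goal [ 576.3 -109.8  301.2] N 4 turn/row [-0.0076 -0.0003  0.0008] shift/row(tool now) [ 0.02 -4.93  0.26] tot [  0.1 -19.7   1. ]
 ik [-0.27 -0.28  1.85  0.1   1.19 -0.26] 0.0
t 8.35 at [ 594.3 -110.2  309.3] goal [ 558.9 -109.4  291.4] N 4 turn/row [-0.0151 -0.0003  0.0008] shift/row(tool now) [ 0.03 -9.88  0.95] tot [  0.1 -39.5   3.8]
 ik [-0.28 -0.34  1.91  0.11  1.15 -0.28] 0.0
```

View pics/b4.png

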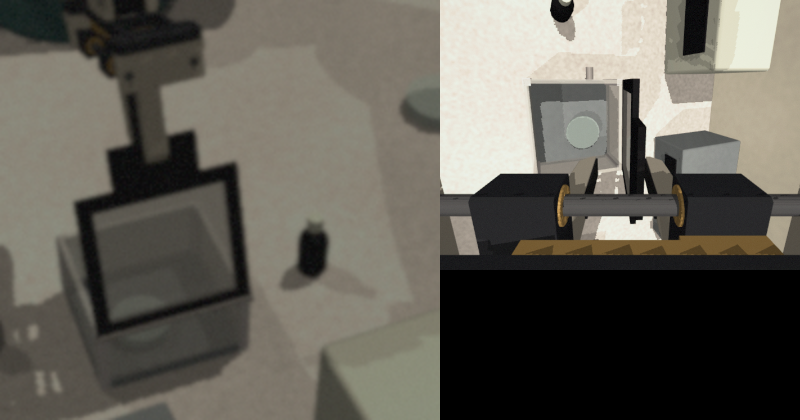

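Emit:
carry_out([
  [[0,0,0],[0,-0.5,0],-0.14],
  [[0,0,0],[0,-0.5,0],-0.14],
  [[0,0,0],[0,-0.5,0],-0.14],
  [[0,0,0],[0,-0.5,0],-0.14],
])

```text
t: 8.85
tool_pos: [592.5, -110.2, 308.4]
tcp_rot: [[0.021, 0.932, 0.362], [1.0, -0.02, -0.008], [0.0, 0.362, -0.932]]
ft_force: [-1.8, -0.3, -0.4]
gripper_width: 0.433
```

```bash
python3 -W ignore - <<'E'
from look import *
look("5");lidang()
E
```

```text
grip 0.433 F [-1.76 -0.28 -0.35]
lid 0.98 2758 th [1.057 1.071 1.085]
```

View pics/b5.png

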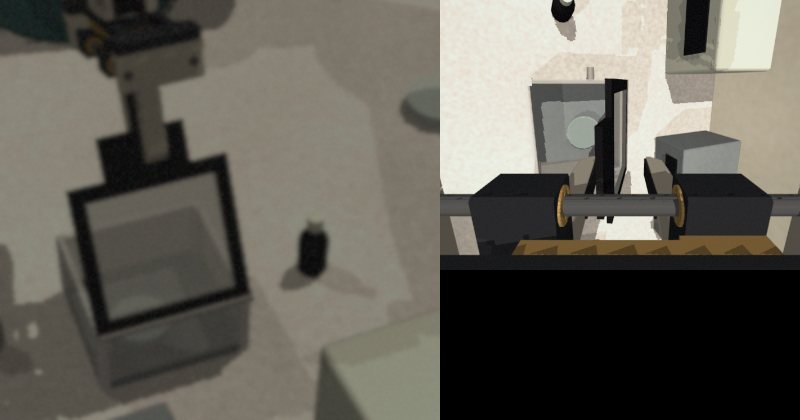

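```bash
cat > low.py <<'E'
from look import *
def path(th0,th1,N,g0,g1,e=18):
    prev=None
    for th in np.linspace(th0,th1,N+1):
        phi=np.interp(th,[.0,1.07],[.87,1.2]);g=np.interp(th,sorted([th0,th1]),[g1,g0])
        x,M=pose(th,phi,e=e,n_off=g/2)
        if prev is not None:
            R=prev[1];print("turn",(Ro.from_matrix(R.T@M).as_rotvec()).round(4),"shift",(R.T@(x-prev[0])).round(2),"open",round(g/93*2-1,3),"th",round(th,3))
        else: delta(x,M,1)
        prev=(x,M)
    print(ik(*prev,np.array(manip.state()["joint_positions"])))
E
python3 -W ignore - <<'E'
from low import *
path(1.07,.77,8,40,40)
E
```

```text
t 9.05 at [ 592.5 -110.2  308.4] goal [ 592.  -110.2  306.7] N 1 turn/row [-0.0006 -0.0012  0.0032] shift/row(tool now) [ 0.01 -1.06  1.47] tot [ 0.  -1.1  1.5]
 ik [-0.26 -0.23  1.79  0.09  1.22 -0.25] 0.0
turn [-0.0116 -0.      0.    ] shift [ 0.   -7.44  0.77] open -0.14 th 1.032
turn [-0.0116 -0.     -0.    ] shift [ 0.   -7.41  0.95] open -0.14 th 0.995
turn [-0.0116  0.     -0.    ] shift [ 0.   -7.38  1.12] open -0.14 th 0.958
turn [-0.0116  0.      0.    ] shift [-0.   -7.34  1.29] open -0.14 th 0.92
turn [-0.0116  0.     -0.    ] shift [ 0.   -7.3   1.46] open -0.14 th 0.883
turn [-0.0116  0.      0.    ] shift [-0.   -7.25  1.63] open -0.14 th 0.845
turn [-0.0116 -0.     -0.    ] shift [ 0.  -7.2  1.8] open -0.14 th 0.808
turn [-0.0116 -0.      0.    ] shift [ 0.   -7.15  1.96] open -0.14 th 0.77
(array([-0.28925713, -0.39509677,  1.98826534,  0.13147504,  1.10264181,
       -0.29776183]), np.float64(1.0976432887560742e-28))
```

Caught: the lid rests on the front finger at about 1.07 rad, tab clear of the rear finger. Start lowering.

Emit:
carry_out([
  [[-0.006,0,0],[0,-4,0.8],-0.14],
  [[-0.0116,0,0],[0,-6,1],-0.14],
  [[-0.0116,0,0],[0,-7.4,1.1],-0.14],
  [[-0.0116,0,0],[0,-7.3,1.3],-0.14],
  [[-0.0116,0,0],[0,-7.3,1.5],-0.14],
  [[-0.0116,0,0],[0,-7.2,1.6],-0.14],
  [[-0.0116,0,0],[0,-7.2,1.8],-0.14],
  [[-0.0116,0,0],[0,-7.2,2],-0.14],
])

```text
t: 10.05
tool_pos: [547.4, -109.3, 276.7]
tcp_rot: [[0.021, 0.897, 0.442], [1.0, -0.019, -0.009], [-0.0, 0.442, -0.897]]
ft_force: [0.1, 0.8, 0.2]
gripper_width: 0.431
```

```bash
python3 -W ignore - <<'E'
from low import *
look("6");lidang()
path(.79,.49,8,40,52)
E
```

```text
grip 0.431 F [0.06 0.79 0.19]
lid 0.9 2774 th [0.772 0.788 0.803]
t 10.25 at [ 547.7 -109.3  277. ] goal [ 545.8 -109.   275.9] N 1 turn/row [ 0.0004 -0.0015  0.0029] shift/row(tool now) [ 0.21 -2.18  0.15] tot [ 0.2 -2.2  0.1]
 ik [-0.29 -0.38  1.98  0.13  1.11 -0.29] 0.0
turn [-0.0116  0.     -0.    ] shift [-0.   -6.37  2.03] open -0.108 th 0.753
turn [-0.0116 -0.      0.    ] shift [ 0.   -6.31  2.19] open -0.075 th 0.715
turn [-0.0116  0.      0.    ] shift [ 0.   -6.25  2.34] open -0.043 th 0.678
turn [-0.0116 -0.     -0.    ] shift [-0.   -6.18  2.49] open -0.011 th 0.64
turn [-0.0116 -0.     -0.    ] shift [ 0.   -6.1   2.64] open 0.022 th 0.602
turn [-0.0116  0.      0.    ] shift [-0.   -6.03  2.79] open 0.054 th 0.565
turn [-0.0116 -0.     -0.    ] shift [-0.   -5.94  2.94] open 0.086 th 0.528
turn [-0.0116 -0.      0.    ] shift [ 0.   -5.86  3.08] open 0.118 th 0.49
(array([-0.3181798 , -0.50969175,  2.1453843 ,  0.182764  ,  0.98330682,
       -0.35467985]), np.float64(6.394581069728968e-28))
```

View pics/b6.png

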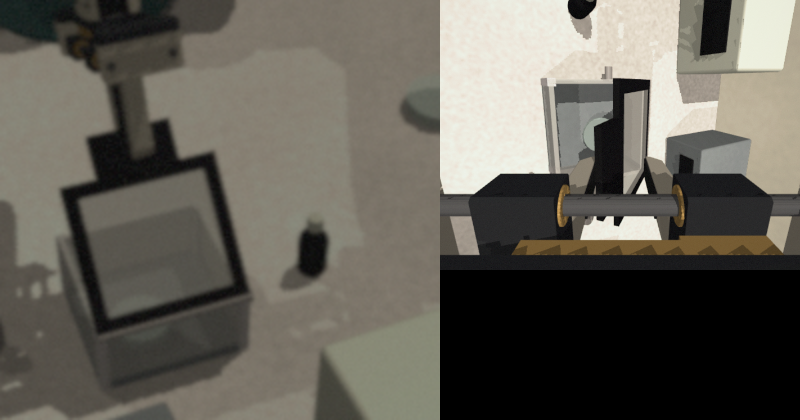

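Emit:
carry_out([
  [[-0.0116,0,0],[0,-6.4,2],-0.11],
  [[-0.0116,0,0],[0,-6.3,2.2],-0.08],
  [[-0.0116,0,0],[0,-6.3,2.3],-0.04],
  [[-0.0116,0,0],[0,-6.2,2.5],-0.01],
  [[-0.0116,0,0],[0,-6.1,2.6],0.02],
  [[-0.0116,0,0],[0,-6,2.8],0.05],
  [[-0.0116,0,0],[0,-6,2.9],0.09],
  [[-0.0116,0,0],[0,-5.9,3.1],0.12],
])

```text
t: 11.25
tool_pos: [514.2, -108.6, 235.3]
tcp_rot: [[0.021, 0.852, 0.524], [1.0, -0.018, -0.011], [-0.0, 0.524, -0.852]]
ft_force: [-1.3, 0.7, 0.6]
gripper_width: 0.559
```

```bash
python3 -W ignore - <<'E'
from low import *
look("7");lidang()
path(.5,.26,8,52,52)
E
```

```text
grip 0.559 F [-1.26  0.65  0.56]
lid 0.93 2441 th [0.464 0.48  0.494]
t 11.45 at [ 514.4 -108.6  235.7] goal [ 513.7 -108.3  236.2] N 1 turn/row [ 0.0037 -0.0018  0.0028] shift/row(tool now) [ 0.3  -0.31 -0.81] tot [ 0.3 -0.3 -0.8]
 ik [-0.32 -0.51  2.14  0.18  0.99 -0.35] 0.0
turn [-0.0093  0.      0.    ] shift [-0.   -5.25  2.53] open 0.118 th 0.47
turn [-0.0093  0.     -0.    ] shift [-0.   -5.19  2.63] open 0.118 th 0.44
turn [-0.0093 -0.      0.    ] shift [ 0.   -5.13  2.72] open 0.118 th 0.41
turn [-0.0093  0.     -0.    ] shift [ 0.   -5.06  2.82] open 0.118 th 0.38
turn [-0.0093 -0.     -0.    ] shift [-0.   -5.    2.91] open 0.118 th 0.35
turn [-0.0093  0.      0.    ] shift [-0.   -4.93  3.  ] open 0.118 th 0.32
turn [-0.0093  0.      0.    ] shift [ 0.   -4.87  3.09] open 0.118 th 0.29
turn [-0.0093 -0.     -0.    ] shift [-0.   -4.8   3.18] open 0.118 th 0.26
(array([-0.34252352, -0.5890584 ,  2.27375332,  0.23932079,  0.87469325,
       -0.41708106]), np.float64(1.2613312697024927e-23))
```

View pics/b7.png

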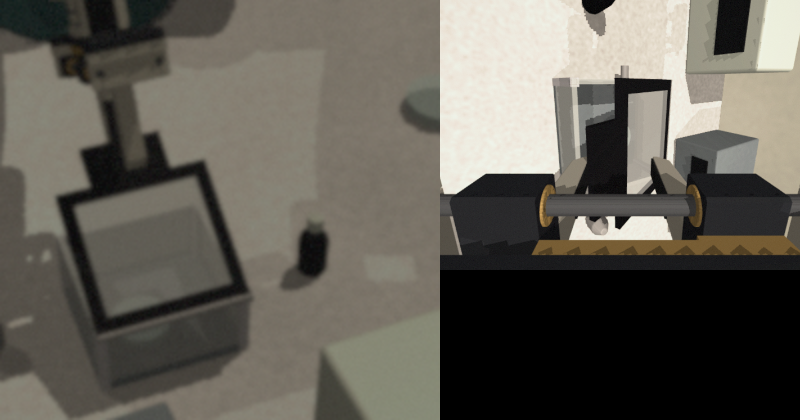

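Emit:
carry_out([
  [[-0.009,0,0],[0,-5.2,2.5],0.12],
  [[-0.009,0,0],[0,-5.2,2.6],0.12],
  [[-0.009,0,0],[0,-5.1,2.7],0.12],
  [[-0.009,0,0],[0,-5,2.8],0.12],
  [[-0.009,0,0],[0,-5,2.9],0.12],
  [[-0.009,0,0],[0,-4.9,3],0.12],
  [[-0.009,0,0],[0,-4.9,3],0.12],
  [[-0.009,0,0],[0,-4.8,3.1],0.12],
])

```text
t: 12.45
tool_pos: [493.2, -108.1, 194.5]
tcp_rot: [[0.021, 0.812, 0.583], [1.0, -0.017, -0.012], [-0.0, 0.583, -0.812]]
ft_force: [0.4, 0.2, -0.8]
gripper_width: 0.56
```

```bash
python3 -W ignore - <<'E'
from low import *
look("8");lidang()
path(.25,.09,8,52,52)
E
```

```text
grip 0.56 F [ 0.42  0.2  -0.84]Traceback (most recent call last):
  File "<stdin>", line 2, in <module>
  File "look.py", line 19, in lidang
    th=np.arctan2(z,-a);rr=np.hypot(a,z);print("lid",r[0]["score"],k.sum(),"th",np.percentile(th-0*rr+6/np.maximum(rr,1)*-1,[25,50,75]).round(3))
                                                                                ~~~~~~~~~~~~~^^^^^^^^^^^^^^^^^^^^^^^^^^^^^^^^^^^^^^^^^^
    return _quantile_unchecked(
        a, q, axis, out, overwrite_input, method, keepdims, weights)
    return _ureduce(a,
                    func=_quantile_ureduce_func,
    ...<5 lines>...
                    overwrite_input=overwrite_input,
                    method=method)
    r = func(a, **kwargs)
    result = _quantile(arr,
                       quantiles=q,
    ...<2 lines>...
                       out=out,
                       weights=wgt)
    slices_having_nans = np.isnan(arr[-1, ...])
                                  ~~~^^^^^^^^^
IndexError: index -1 is out of bounds for axis 0 with size 0
```

```bash
python3 -W ignore - <<'E'
from low import *
path(.25,.09,8,52,52)
E
```

```text
t 12.65 at [ 493.3 -108.1  194.7] goal [ 491.9 -107.7  193.3] N 1 turn/row [-0.0016 -0.0021  0.0027] shift/row(tool now) [ 0.34 -1.96  0.36] tot [ 0.3 -2.   0.4]
 ik [-0.34 -0.59  2.28  0.24  0.87 -0.42] 0.0
turn [-0.0062  0.      0.    ] shift [ 0.   -3.14  2.18] open 0.118 th 0.23
turn [-0.0062  0.     -0.    ] shift [ 0.   -3.11  2.22] open 0.118 th 0.21
turn [-0.0062 -0.      0.    ] shift [ 0.   -3.08  2.25] open 0.118 th 0.19
turn [-0.0062  0.     -0.    ] shift [-0.   -3.05  2.29] open 0.118 th 0.17
turn [-0.0062  0.      0.    ] shift [ 0.   -3.01  2.33] open 0.118 th 0.15
turn [-0.0062 -0.     -0.    ] shift [ 0.   -2.98  2.36] open 0.118 th 0.13
turn [-0.0062 -0.      0.    ] shift [ 0.   -2.94  2.4 ] open 0.118 th 0.11
turn [-0.0062  0.     -0.    ] shift [-0.   -2.91  2.43] open 0.118 th 0.09
(array([-0.35750803, -0.62667076,  2.35821469,  0.29221603,  0.78603328,
       -0.47381446]), np.float64(6.872545838033649e-21))
```

View pics/b8.png

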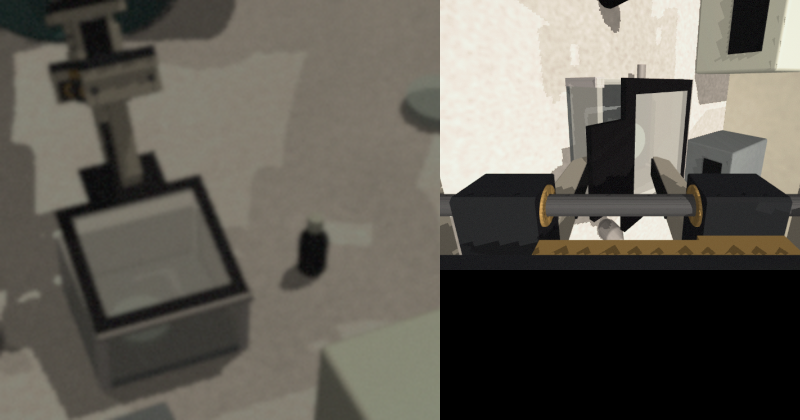

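Emit:
carry_out([
  [[-0.006,0,0],[0,-3.1,2.2],0.12],
  [[-0.006,0,0],[0,-3.1,2.2],0.12],
  [[-0.006,0,0],[0,-3.1,2.2],0.12],
  [[-0.006,0,0],[0,-3.1,2.3],0.12],
  [[-0.006,0,0],[0,-3,2.3],0.12],
  [[-0.006,0,0],[0,-3,2.4],0.12],
  [[-0.006,0,0],[0,-3,2.4],0.12],
  [[-0.006,0,0],[0,-3,2.4],0.12],
])

```text
t: 13.65
tool_pos: [484.8, -107.9, 165.2]
tcp_rot: [[0.021, 0.783, 0.622], [1.0, -0.016, -0.013], [-0.0, 0.622, -0.783]]
ft_force: [-0.2, -0.1, 0.2]
gripper_width: 0.558
```

```bash
python3 -W ignore - <<'E'
from low import *
look("9")
try: lidang()
except Exception as x: print("x")
path(.1,.0,8,52,52)
E
```

```text
grip 0.558 F [-0.2  -0.14  0.17]
lid 0.9 1971 th [0.057 0.071 0.084]
t 13.85 at [ 484.8 -107.9  165.4] goal [ 484.  -107.5  165.8] N 1 turn/row [ 0.0002 -0.0022  0.0026] shift/row(tool now) [ 0.37 -0.31 -0.87] tot [ 0.4 -0.3 -0.9]
 ik [-0.36 -0.63  2.35  0.29  0.79 -0.47] 0.0
turn [-0.0039 -0.     -0.    ] shift [-0.   -1.81  1.53] open 0.118 th 0.088
turn [-0.0039 -0.      0.    ] shift [ 0.   -1.8   1.54] open 0.118 th 0.075
turn [-0.0039 -0.      0.    ] shift [-0.   -1.78  1.55] open 0.118 th 0.062
turn [-0.0039  0.     -0.    ] shift [ 0.   -1.77  1.57] open 0.118 th 0.05
turn [-0.0039 -0.      0.    ] shift [ 0.   -1.75  1.58] open 0.118 th 0.038
turn [-0.0039  0.      0.    ] shift [ 0.   -1.74  1.59] open 0.118 th 0.025
turn [-0.0039  0.     -0.    ] shift [ 0.   -1.72  1.6 ] open 0.118 th 0.012
turn [-0.0039 -0.      0.    ] shift [-0.   -1.71  1.62] open 0.118 th 0.0
(array([-0.36391908, -0.637453  ,  2.3982968 ,  0.32577392,  0.73555963,
       -0.50922126]), np.float64(6.89506928779541e-21))
```

View pics/b9.png

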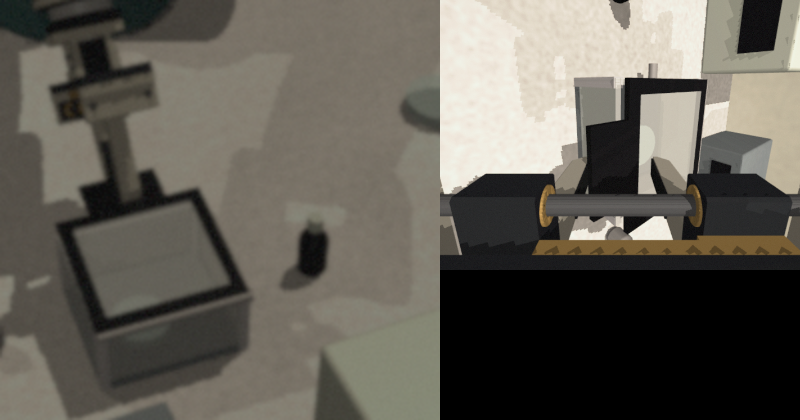

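Emit:
carry_out([
  [[-0.004,0,0],[0,-1.8,1.5],0.12],
  [[-0.004,0,0],[0,-1.8,1.5],0.12],
  [[-0.004,0,0],[0,-1.6,1.4],0.12],
  [[-0.004,0,0],[0,-1.5,1.3],0.12],
  [[-0.004,0,0],[0,-1.4,1.2],0.12],
  [[-0.004,0,0],[0,-1.3,1.2],0.12],
  [[-0.004,0,0],[0,-1.2,1.1],0.12],
  [[-0.004,0,0],[0,-1.2,1.1],0.12],
])

```text
t: 14.85
tool_pos: [482.1, -107.8, 149.8]
tcp_rot: [[0.021, 0.763, 0.646], [1.0, -0.016, -0.013], [0.0, 0.646, -0.763]]
ft_force: [-6.5, 1.6, -0.5]
gripper_width: 0.562
```

```bash
python3 -W ignore - <<'E'
from low import *
look("10")
try: lidang()
except Exception as x: print("x")
path(.02,-.04,8,52,52)
E
```

```text
grip 0.562 F [-6.49  1.58 -0.54]
lid 0.61 1763 th [-0.023 -0.01   0.002]
t 15.05 at [ 482.1 -107.9  149.9] goal [ 481.5 -107.5  150.9] N 1 turn/row [ 0.0074 -0.0023  0.0026] shift/row(tool now) [ 0.37  0.21 -1.23] tot [ 0.4  0.2 -1.2]
 ik [-0.36 -0.64  2.39  0.32  0.75 -0.5 ] 0.0
turn [-0.0023  0.     -0.    ] shift [-0.   -1.03  0.96] open 0.118 th 0.012
turn [-0.0023 -0.     -0.    ] shift [ 0.   -1.03  0.97] open 0.118 th 0.005
turn [-0.0015 -0.      0.    ] shift [-0.   -0.97  0.99] open 0.118 th -0.002
turn [0. 0. 0.] shift [-0.   -0.86  1.04] open 0.118 th -0.01
turn [0. 0. 0.] shift [-0.   -0.86  1.04] open 0.118 th -0.017
turn [0. 0. 0.] shift [ 0.   -0.85  1.05] open 0.118 th -0.025
turn [0. 0. 0.] shift [-0.   -0.84  1.06] open 0.118 th -0.032
turn [0. 0. 0.] shift [ 0.   -0.83  1.06] open 0.118 th -0.04
(array([-0.3637863 , -0.63206229,  2.4071012 ,  0.33078825,  0.72208052,
       -0.51590822]), np.float64(1.7427183293817646e-24))
```

View pics/b10.png

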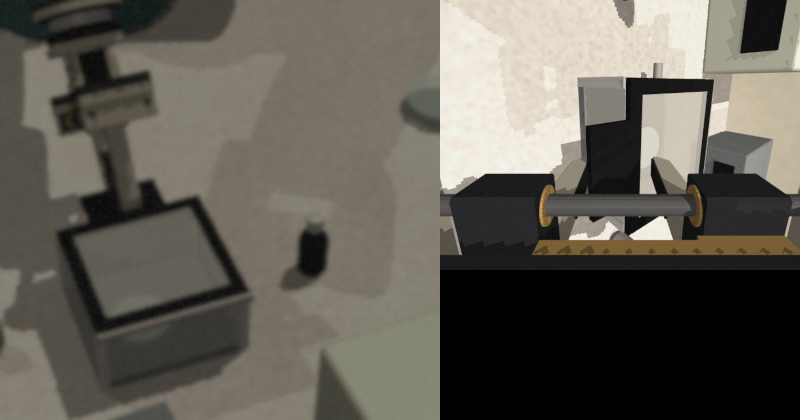

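Emit:
carry_out([
  [[0,0,0],[0,-0.5,0],0.12],
  [[0,0,0],[0,-0.5,0],0.12],
  [[0,0,0],[0,-0.5,0],0.12],
  [[0,0,0],[0,-0.7,0],0.12],
  [[0,0,0],[0,-0.7,0],0.12],
  [[0,0,0],[0,-0.7,0],0.12],
])

```text
t: 15.8
tool_pos: [479.5, -107.9, 147.7]
tcp_rot: [[0.021, 0.763, 0.646], [1.0, -0.016, -0.014], [-0.0, 0.646, -0.763]]
ft_force: [0.2, 0.3, 0.1]
gripper_width: 0.562
```

```bash
python3 -W ignore - <<'E'
from low import *
look("11")
try: lidang()
except Exception as x: print("x")
E
```

```text
grip 0.562 F [0.23 0.3  0.08]
lid 0.81 1752 th [-0.031 -0.017 -0.005]
```

View pics/w11.png

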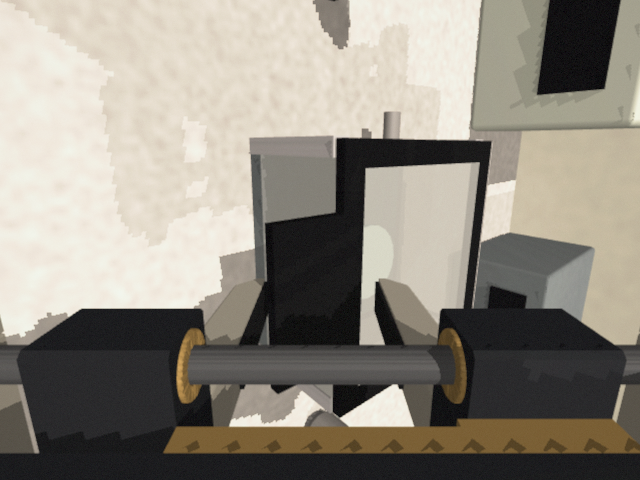

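Emit:
carry_out([
  [[0,0,0],[0,-1.5,0],0.12],
  [[0,0,0],[0,-1.5,-1],0.12],
  [[0,0,0],[0,-1,-3],0.12],
  [[0,0,0],[0,0,-6],0.12],
  [[0,0,0],[0,0,-8],0.12],
  [[0,0,0],[0,0,-10],0.12],
  [[0,0,0],[0,0,-12],0.12],
  [[0,0,0],[0,0,-12],0.12],
])

```text
t: 17.0
tool_pos: [442.3, -107.1, 185.7]
tcp_rot: [[0.021, 0.763, 0.646], [1.0, -0.016, -0.014], [-0.0, 0.646, -0.763]]
ft_force: [0.5, -0.3, -0.8]
gripper_width: 0.558
```

```bash
python3 -W ignore - <<'E'
from low import *
look("12")
try: lidang()
except Exception as x: print("x")
E
```

```text
grip 0.558 F [ 0.45 -0.33 -0.81]
lid 0.56 1815 th [-0.03  -0.017 -0.006]
```

View pics/b12.png

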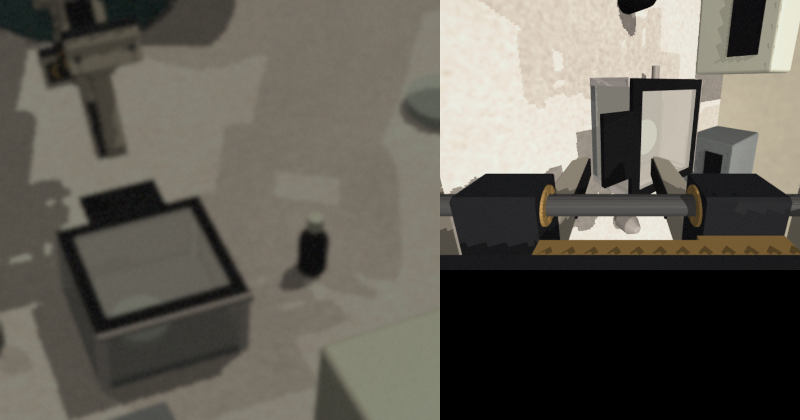

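Emit:
carry_out([
  [[0,0,0],[0,8,-9],0.12],
  [[0,0,0],[0,8,-9],0.12],
  [[0,0,0],[0,8,-9],0.12],
  [[0,0,0],[0,8,-9],0.12],
  [[0,0,0],[0,8,-9],0.12],
  [[0,0,0],[0,8,-9],0.12],
  [[0,0,0],[0,0,0],0.12],
  [[0,0,0],[0,0,0],0.12],
])

```text
t: 18.2
tool_pos: [444.5, -107.1, 256.6]
tcp_rot: [[0.021, 0.763, 0.646], [1.0, -0.016, -0.013], [0.0, 0.646, -0.764]]
ft_force: [1.1, -0.2, -0.2]
gripper_width: 0.562
```

```bash
python3 -W ignore - <<'E'
from low import *
from h import pts,w2p,ray
look("13")
p,d=imaging.capture("top");cv2.imwrite("pics/t13.png",p)
# lid front frame/tab height from top depth
for cam in ["top"]:
  r=imaging.outline_of(cam,"lid")
  P,u,v=pts(cam,d,cv2.erode(r[0]["region"].astype(np.uint8),np.ones((3,3))).astype(bool));q=P-H
  for lo_,hi_ in [(-180,-145),(-145,-100),(-100,-50),(-50,0)]:
    k=(q@bx>lo_)&(q@bx<hi_)&(abs(q@by)<75);print(r[0]["score"],lo_,k.sum(),np.percentile(P[k,2],[10,50,90]).round(1) if k.any() else "")
d0=np.load("top0.npy");
for l in ["dish_in","dish_out","vial","objective","driver","slidebox","beaker"]:
    r=imaging.outline_of("top",l);print(l,[(round(x["score"],2),np.round(x["centre"]).tolist()) for x in r[:2]])
print(manip.state()["t"],np.abs(manip.state()["joint_velocities"]).max())
E
```

```text
grip 0.562 F [ 1.14 -0.16 -0.23]
0.84 -180 246 [83.1 86.1 88.7]
0.84 -145 1444 [83.  85.9 88.8]
0.84 -100 1715 [83. 86. 89.]
0.84 -50 1645 [83.  85.8 88.8]
dish_in []
dish_out [(0.82, [294.0, 157.0]), (0.17, [221.0, 444.0])]
vial [(0.56, [209.0, 286.0])]
objective [(0.62, [207.0, 369.0]), (0.59, [220.0, 446.0])]
driver [(0.67, [336.0, 489.0]), (0.34, [295.0, 158.0])]
slidebox [(0.94, [222.0, 511.0])]
beaker [(0.85, [190.0, 119.0])]
18.75 0.0018828313437103503
```

View pics/t13.png

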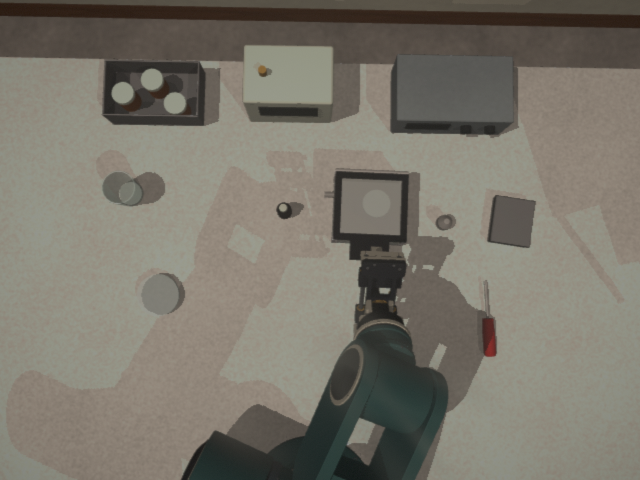

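Seen from the top camera, the lid lies level with its top at about 86 mm along its whole length, which means it is fully shut. The dish shows through the pane in its old place at (376, 203), nothing else on the bench has moved, and the hand is clear.

```bash
python3 -c "
from cell import manip
print(manip.sign_off())"
```

```text
the job is handed in; nothing more can be done
None
```

The lid is fully shut, the hand is clear, and I handed the job in at about 18.8 s of the 48 s allowed.

**What I did:** I set the two fingers either side of the tab, with a gap of about 40 mm. The rear fingertip tipped the lid forward from 1.65 rad. It began to fall at about 1.26 rad and was caught on the front finger at about 1.07 rad. I lowered it on that finger, slowing to under about 0.1 rad/s at the end, then backed the finger out and raised the hand. The lid was never gripped; the gripper stayed open around it throughout.

**Last checks:**
- **Lid shut:** the top camera put the lid's upper face at 86 mm all along its length, level and as expected for shut.
- **Rest of the bench:** the dish shows through the pane in its old place, and everything else is where it was.
- **Force:** the reading is about 1 N with the hand in free air, which is sensor noise.

**Checks that disagreed or failed:**
- The scene-camera lid angle reads −0.017 rad, which I put down to calibration error, because it did not change after the finger withdrew.
- The network did not report the dish through the closed lid, so I confirmed it by eye. It also put one false "objective" on the box.
- At the very end of lowering, the finger pushed the tab edge toward the hinge with about 6.5 N. That dropped to zero as I eased the finger off.
- Because the elbow joint limits how flat the hand can lie, the finger met the tab edge with a sloping face rather than flat from below.

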